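# Pile a broken rock sample on the balance pan

### The arm

A 7-joint arm with a two-finger parallel gripper is mounted at the origin on the work surface. World frame = base frame: x ahead of the robot, y to its left, z up, the work surface at z = 0. Lengths are in m, angles in rad, forces in N, time in s.
With the tool pointing down it reaches from about 0.4 to 0.875 m from the base axis. Payload 19.3 kg.
Tool frame: the origin (TCP) lies on the centre line of the jaws, within the pads' length; the fingertips stand 14 mm ahead of it and the grasp point (between the pads) lies 5 mm behind it; y points along the fingers, x is the direction in which the jaws open and shut, and the axes are right-handed (so a half turn about y gives the same grasp; the last joint's range is limited). The gripper opens to 85 mm and grips with 20 to 120 N. Pads are 22 mm wide; open, the fingers measure 114 mm over their backs; the gripper's body (76 mm by 85 mm) begins 54 mm behind the grasp point. The pads swing forward as they close: fully open they stand 13 mm farther back than shut.
Start: joints at [-1.244, 0.521, -0.036, 1.599, 0.021, 1.021, -0.113], TCP at [0.242, 0.576, 0.245] pointing down, gripper open.
Joint ranges: [-2.91, 2.91], [-0.3, 2.13], [-1.5, 1.42], [0.17, 2.43], [-1.26, 4.41], [0.16, 1.93], [-2.52, 2.52]. Speed limits (rad/s): [1.89, 1.89, 2.39, 2.39, 3.01, 3.01, 3.01].

### API

Orientations are given as [roll, pitch, yaw] about the fixed x, y, z axes, in that order (R = Rz(yaw) Ry(pitch) Rx(roll)).
In Python, from workcell import monitor, grab_frame, workorder gives the robot as it stands.
- The arm moves only by the tool drive_tool, never from a script. Its argument "steps" is one flat list of numbers, 5 for each row, row after row: the finger opening in mm, from 0 to 85.4, then the shift along the world's x, y, z in mm, then the turn about the world's z in degrees. In form: [fingers, tx, ty, tz, twist, fingers, tx, ty, tz, twist, ...]. A call has exactly 5 rows; each row shifts and turns the commanded pose from where the row before left it; what a row does not reach is not made up. A row lasts 1/12 s, in which the tool goes at most 41.7 mm and 7.16 degrees, less where a joint would pass 70% of its speed; a pose out of reach is approached as far as the arm can. A call is refused whole if a number of a shift passes 41.7 or a number of a turn 7.16, either way. A call with a gripper value outside its range is refused whole. The fingers move at their own pace and stop on an object; "grip_force" is the grip in N (left out, the last holds). Time passes only in rows, so rows that do not move let the fingers close, or fill a call up. It gives the time, the measured TCP pose, the force and the opening at its end, in the units of the state.
- monitor.observe(): the state, without advancing time (a new reading comes with each control period).
- grab_frame(name): name is "scene" or "top"; returns a dict with "frame" (480x640x3 uint8, red, green, blue), "vertical_fov" (degrees; the focal length in pixels is half the picture's height over the tangent of half this angle, whatever the lens; pixels are square), "cx", "cy" (the principal point, pixels), "xyz" and "orientation" of the camera in the world. Camera axes: x right, y down, z forward; pixel columns grow to the right and rows downward; lengths in m; the calibration is good to about 2 mm. A picture is of the moment at which its call begins. There is no depth.
- workorder.job_done(): hands the job in, once; it reports no verdict.
The state is a dict: "clock": time; "qpos": joint angles; "qd": joint speeds; "joint_efforts": joint torques, N m; "position": TCP position; "tool_rot": TCP orientation; "force": force on the tool from outside, world axes, zero at the start; "moment": the same for the moment, N m; "grip_width": finger opening in m.
Only numpy, scipy, OpenCV 4.12 (cv2) and the standard library are available. Lean on these libraries where they do the work, as an engineer would, in place of code of your own. Each camera call takes 0.05 s, during which the arm holds its last target. There are 200 camera calls.

### The job

The three pieces of this rock sample are to be weighed together in one pile: the big piece is already on the balance pan, so take the wedge-shaped piece off the sloping drainer and lay it on the big one, then lay the small piece on the wedge. Turn the wedge so that its thick end sits over the low end of the big piece's sloping top, which brings its own top out level, and lower each piece gently on its flat underside until you feel it touch and it sits without rocking or sliding, the small one level; only then let go, and do not press on the balance. The pile must stand by itself on the pan, touching nothing else; leave the tube rack, jar and spatula alone.

Things in the scene. Friction and masses are not known exactly. Their poses are not given: they have to be found in the camera images.
- base_rock: Big grey lava offcut, 90 x 80 mm, 0.6 kg, lying on the pan; ragged edges. Origin on its flat underside, z up. Its flat top (about 80 x 70 mm) slopes: 41 mm above the underside at the origin, rising 14 deg (0.244 rad) towards its own +x (30 mm high at the -x end, 52 mm at the +x end, x from -44 to +46).
- wedge_rock: Wedge-shaped grey lava piece, x -28 to +36, y -27 to +27 mm, 0.21 kg. Origin on its flat underside, z normal to it. Flat top inclined 14 deg (0.244 rad) to the underside: 28 mm thick at x=0, 35 at the thick -x end, 19 at the thin +x end. Mass centre near x=0, 14 mm up. Grip its flat parallel sides y=-27, +27 (x -18 to +20), bevelled 3 to 7 mm at the edges.
- small_rock: Small grey lava piece, x -28 to +24, y -21 to +21 mm, 25 mm thick, 0.10 kg. Origin on its flat underside, z normal to it. Mass centre near x=0, 12 mm up. Grip its flat parallel sides y=-21, +21 (x -19 to +13), bevelled 4 to 9 mm at the edges. Starts beside the wedge piece; which of them is left varies.
- pan: Round steel pan of the balance, 140 mm across, rigid. Origin on its axis; its flat top is 14 mm above the origin, 85 mm above the bench.
- balance: White laboratory balance, fixed, 310 (x) x 205 (y) mm, origin at bench height under its middle. The pan is centred 52 mm towards its -x; housing 71 mm high there. Display and keys at the +x end, lower than the pan.
- drainer: Perforated steel drainer in a white drip tray (150 x 385 mm, rim 18 mm), fixed; origin at bench height under the middle. Sheet 340 mm wide (y), 86 mm long, rising 30 deg (0.524 rad) to its own +x from 30 mm high at x=-36 mm, where a lip stands 12 mm out of it. Both pieces lie underside down on it, own x straight up the slope, -x end at the lip, about 150 mm apart.
- tube_rack: Bystander: black rack of small open sample tubes, 115 x 215 x 63 mm, loose.
- jar: Bystander: brown glass jar with white cap, 64 mm across, 85 mm high, loose.
- spatula: Bystander: metal laboratory spatula, 190 mm long, lying on the bench, loose.
Mind the look-alikes: they are no part of the job. What is shaped like the small_rock but yellow is not meant.

How it is judged:
On the way, in this order (a step that is already met when the one before it is completed fails the run):
1. the wedge-shaped piece touches down on the big piece while still held in the fingers (contact force between wedge_rock and base_rock above 0.2 N and contact force between wedge_rock and the fingers above 0.5 N).
2. the wedge-shaped piece lies by itself on the big piece, released and still (contact force between wedge_rock and base_rock above 1 N and contact force between wedge_rock and balance below 0.05 N and angle between wedge_rock's own z axis and vertical below 0.42 rad and linear speed of wedge_rock below 0.02 m/s and angular speed of wedge_rock below 0.3 rad/s and contact force between wedge_rock and the fingers below 0.05 N), for 0.2 s.
3. the small piece touches down on the wedge-shaped piece while still held in the fingers (contact force between small_rock and wedge_rock above 0.2 N and contact force between small_rock and the fingers above 0.5 N).
4. the small piece lies level by itself on the wedge-shaped piece, released and still (contact force between small_rock and wedge_rock above 0.4 N and contact force between small_rock and base_rock below 0.05 N and contact force between small_rock and balance below 0.05 N and angle between small_rock's own z axis and vertical below 0.2 rad and linear speed of small_rock below 0.02 m/s and angular speed of small_rock below 0.3 rad/s and contact force between small_rock and the fingers below 0.05 N), for 0.2 s.
At the end, for the whole second after the job is handed in: Big piece flat on the pan (within 3 degrees); wedge piece resting on it, underside within 24 degrees of level; small piece resting on the wedge piece only, within 11 degrees of level; neither of these touches the balance, and both are at rest (under 20 mm/s, 0.3 rad/s) (contact force between base_rock and pan above 4 N and angle between base_rock's own z axis and vertical below 0.06 rad and contact force between wedge_rock and base_rock above 1 N and contact force between each of wedge_rock, small_rock and balance below 0.05 N and angle between wedge_rock's own z axis and vertical below 0.42 rad and linear speed of each of wedge_rock, small_rock below 0.02 m/s and angular speed of each of wedge_rock, small_rock below 0.3 rad/s and contact force between small_rock and wedge_rock above 0.4 N and contact force between small_rock and base_rock below 0.05 N and angle between small_rock's own z axis and vertical below 0.2 rad).
It fails at once if the balance is struck or pressed hard: more than 90 N between the big piece and the pan (contact force between base_rock and pan above 90 N).
It fails at once if the tube rack, the jar or the spatula is shifted by more than 20 mm (distance of any of tube_rack, jar, spatula from where it was at the start of the episode above 0.02 m).
It also fails if it takes over 56 s, if anything falls off the work surface, if the arm or the gripper's body presses on something with over 40 N, if the wrist force passes 120 N, or if a joint passes its speed limit or range.

## Working session

There is one attempt and no reset: what is moved stays moved. The work goes in short steps, Python scripts to look and compute and a tool call to move; the robot and the scene stay as the last step left them, time stands still between calls to the robot, and variables do not carry over. Pictures are saved under pics/ and viewed, about 8 in all and at most 12, crops included, and the job is handed in when it is done.

Besides the shell and the picture viewer there is one more tool, called after "Call:" as a command line: name --argument value ..., lists and objects as JSON in quotes. drive_tool: Moves the arm, as the interface text tells. Its arguments: {"type":"object","properties":{"steps":{"type":"array"},"grip_force":{"type":"number"}},"required":["steps"]}

```bash
mkdir -p pics; cat > h.py <<'E'
import numpy as np, cv2
from scipy.spatial.transform import Rotation as R
from workcell import monitor, grab_frame, workorder
def snap(name,fn):
    d=grab_frame(name); cv2.imwrite('pics/'+fn+'.png',d['frame'][:,:,::-1]); np.save('pics/'+fn+'.npy',d,allow_pickle=True); return d
def load(fn): return np.load('pics/'+fn+'.npy',allow_pickle=True).item()
def cam(d):
    f=240/np.tan(np.radians(d['vertical_fov'])/2); return f,R.from_euler('xyz',d['orientation']).as_matrix(),np.array(d['xyz'])
def ray(d,u,v):
    f,M,c=cam(d); r=M@np.array([(u-d['cx'])/f,(v-d['cy'])/f,1]); return c,r
def onz(d,u,v,z):
    c,r=ray(d,u,v); return c+r*(z-c[2])/r[2]
def proj(d,p):
    f,M,c=cam(d); q=M.T@(np.array(p)-c); return np.array([d['cx']+f*q[0]/q[2],d['cy']+f*q[1]/q[2]])
E
python3 - <<'E'
from h import *
for n in('scene','top'):
    d=snap(n,n+'0'); print(n,d['vertical_fov'],d['cx'],d['cy'],d['xyz'],d['orientation'],[k for k in d])
print(monitor.observe())
E
```

```text
scene 42.61032863679943 309.0338027663134 242.9083457580058 [ 1.22450435 -0.24292152  1.13168322] [-2.51895604  0.01210535  1.1311265 ] ['frame', 'vertical_fov', 'cx', 'cy', 'xyz', 'orientation']
top 45.6275232708189 324.87188397612186 235.77304365949252 [0.40640844 0.06162357 1.26033691] [-3.00816638  0.00975977 -1.57196859] ['frame', 'vertical_fov', 'cx', 'cy', 'xyz', 'orientation']
{'clock': 0.1, 'qpos': array([-1.24417888,  0.52189159, -0.0363096 ,  1.5999186 ,  0.02120371,
        1.02111638, -0.11280669]), 'qd': array([ 0.00191751, -0.00193479, -0.00056913,  0.00133359,  0.00069488,
        0.0018921 , -0.00014358]), 'joint_efforts': array([ 2.47827513e-03, -9.28469682e+01,  1.98377140e+00, -3.70530474e+01,
        1.82202790e-02,  5.40557667e-03,  1.23766140e-04]), 'position': array([0.24148758, 0.57616666, 0.24483423]), 'tool_rot': array([-1.57087451e+00,  9.45670542e-04,  1.17394706e+00]), 'force': array([-0.07627605, -0.87878171,  0.64449404]), 'moment': array([-0.04940109,  0.02903019,  0.00901779]), 'grip_width': 0.085896208009177}
```

View pics/scene0.png

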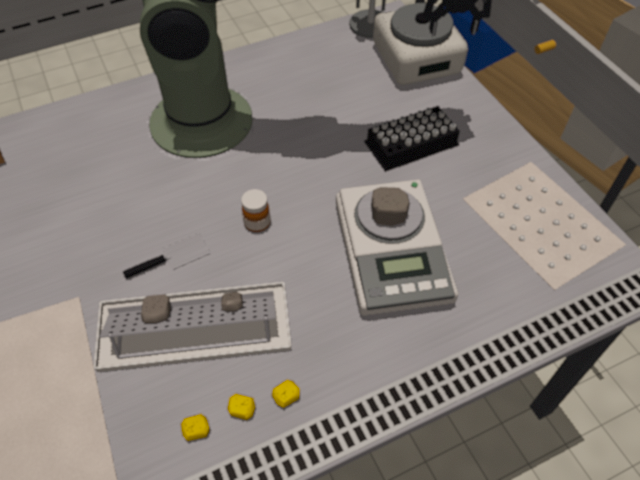

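View pics/top0.png

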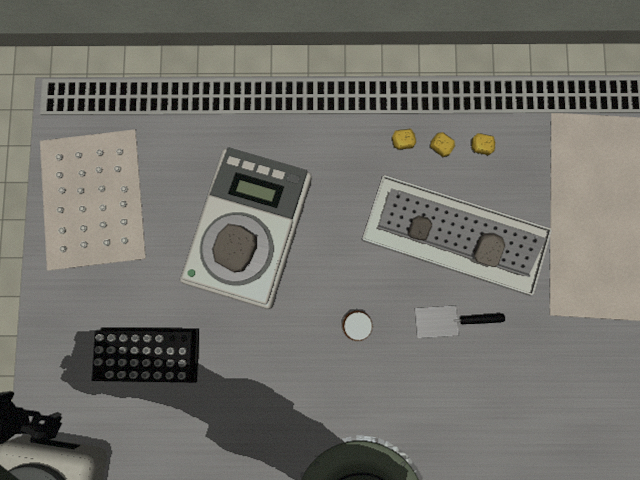

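```bash
python3 - <<'E'
from h import *
t=load('top0')['frame'][:,:,::-1];s=load('scene0')['frame'][:,:,::-1]
c=lambda im,x,y,w,h:cv2.convertScaleAbs(cv2.resize(im[y:y+h,x:x+w],(400,300),interpolation=cv2.INTER_CUBIC),alpha=1.7)
a=np.vstack([np.hstack([c(t,185,200,100,75),c(s,340,165,100,75)]),np.hstack([c(t,390,190,150,112),c(s,110,270,160,120)])])
cv2.imwrite('pics/crop.png',a)
E
```

```text
(no output)
```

View pics/crop.png

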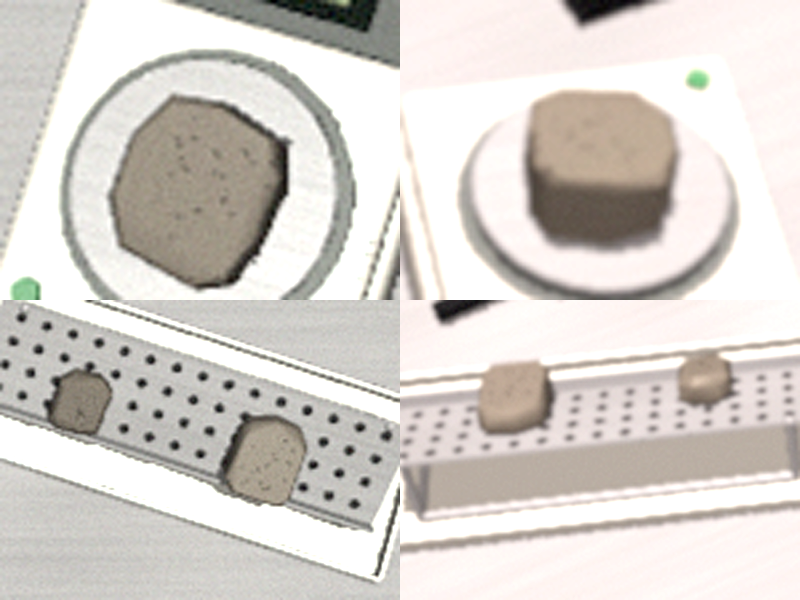

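```bash
python3 - <<'E'
from h import *
t=load('top0');s=load('scene0')
cs=np.array([onz(t,*p,0.018) for p in [(384,177),(550,230),(532,294),(362,240)]])
o=cs.mean(0); print('drainer',cs.round(3).tolist(),o,[np.linalg.norm(cs[i]-cs[(i+1)%4]).round(3) for i in range(4)])
y=(cs[0]+cs[3]-cs[1]-cs[2]); yaw=np.arctan2(-y[0],y[1]); print('dyaw',np.degrees(yaw))
def blobs(d,box):
    x0,y0,x1,y1=box; im=d['frame'][y0:y1,x0:x1].astype(int)
    m=((im[...,0]-im[...,2]>10)&(im[...,0]-im[...,2]<90)).astype(np.uint8)
    n,l,st,c=cv2.connectedComponentsWithStats(m)
    for i in range(1,n):
        if st[i,4]>60:
            k=cv2.findContours((l==i).astype(np.uint8),0,2)[0][0]; h=cv2.convexHull(k)+np.array([x0,y0])
            ap=cv2.approxPolyDP(h,1.5,True)[:,0]
            M=cv2.moments(h); print(st[i,4],'c',round(M['m10']/M['m00'],1),round(M['m01']/M['m00'],1),cv2.minAreaRect(h),ap.tolist())
print('top');blobs(t,(195,210,275,285));blobs(t,(395,195,520,275))
print('scene');blobs(s,(365,180,415,230));blobs(s,(120,285,260,330))
f,M,c=cam(t);print(f)
# pan: white disc ellipse by centre estimate
E
```

```text
drainer [[0.705, -0.058, 0.018], [0.585, -0.42, 0.018], [0.445, -0.374, 0.018], [0.564, -0.008, 0.018]] [ 0.57459122 -0.21489934  0.018     ] [np.float64(0.381), np.float64(0.147), np.float64(0.384), np.float64(0.15)]
dyaw -18.15557499055161
top
253 c 206.9 221.3 ((204.58811950683594, 220.78868103027344), (15.815181732177734, 41.03398513793945), 43.66777801513672) [[223, 210], [222, 214], [195, 240], [197, 226], [203, 211]]
1375 c 233.3 247.1 ((233.19879150390625, 246.92431640625), (38.4037971496582, 42.3803596496582), 29.357751846313477) [[228, 224], [241, 227], [254, 237], [254, 244], [249, 258], [237, 270], [231, 270], [215, 261], [213, 248], [217, 237]]
401 c 480.1 212.5 ((480.16796875, 212.48081970214844), (83.44728088378906, 6.8559980392456055), 17.927919387817383) [[441, 198], [443, 197], [519, 222], [519, 228], [441, 203]]
312 c 420.2 227.7 ((419.86859130859375, 227.86131286621094), (18.966739654541016, 21.70068359375), 19.983104705810547) [[427, 219], [431, 224], [427, 236], [422, 239], [412, 236], [410, 230], [413, 219], [419, 216]]
671 c 489.7 249.9 ((489.7918701171875, 249.28282165527344), (24.687089920043945, 30.53934097290039), 19.653823852539062) [[502, 238], [504, 246], [498, 263], [495, 266], [475, 259], [475, 254], [484, 235], [495, 235]]
scene
1615 c 390.2 200.3 ((391.3809814453125, 202.67431640625), (42.73341751098633, 50.318992614746094), 83.1572265625) [[414, 180], [414, 197], [402, 222], [393, 224], [378, 223], [374, 218], [365, 194], [365, 185]]
2161 c 188.0 302.7 ((190.35411071777344, 304.0533447265625), (28.446514129638672, 140.54505920410156), 83.94580841064453) [[259, 285], [259, 292], [238, 309], [156, 322], [144, 322], [120, 307], [120, 298], [226, 286]]
367 c 232.7 326.0 ((221.5, 325.0), (8.0, 75.0), 90.0) [[259, 321], [259, 329], [184, 329]]
570.5537913074927
```

```bash
python3 - <<'E'
from h import *
t=load('top0');s=load('scene0')
o=np.array([.5746,-.2149,0]);a=np.radians(-18.5)
X=np.array([np.cos(a),np.sin(a),0]);Y=np.array([-np.sin(a),np.cos(a),0])
for n,p,z in(('wedge',(489.8,249.3),.070),('small',(420.1,227.8),.062)):
    w=onz(t,*p,z)-o; print(n,'drainer xy of visible top centre',w@X,w@Y)
# lip/ sheet edges check: predicted lip line & rock tops
for x,y,z in((-.036,0.1,.030),(-.036,-.15,.03),(.0385,0.1,.073),(.0385,-.15,.073)):
    p=o+x*X+y*Y+[0,0,z]; print('sheet edge',x,y,proj(t,p).round(1))
def tri(a,b):
    c1,r1=ray(t,*a);c2,r2=ray(s,*b);A=np.c_[r1,-r2];k=np.linalg.lstsq(A,c2-c1,rcond=None)[0]
    p,q=c1+k[0]*r1,c2+k[1]*r2;return (p+q)/2,np.linalg.norm(p-q)
# base: top-crop/scene-crop coords /4
T=lambda u,v:(185+u/4,200+v/4);S=lambda u,v:(340+(u-400)/4,165+v/4)
b=onz(t,233.2,246.9,.126);print('base top centre',b, tri((233.2,246.9),(390,199.5)))
for n,u,v in(('farL',(112,215),(530,125)),('nearR',(285,150),(668,183)),('farR',(200,287),(545,92)),('nearL',(175,95),(540,168))): print(n,tri(T(*u),S(*v)))
print('pan',onz(t,185+207/4,200+195/4,.085))
E
```

```text
wedge drainer xy of visible top centre -0.01773052669982614 -0.06618261656531806
small drainer xy of visible top centre -0.01858438287618323 0.0846194658496047
sheet edge -0.036 0.1 [408.7 235.3]
sheet edge -0.036 -0.15 [519.8 271.6]
sheet edge 0.0385 0.1 [421.9 199.4]
sheet edge 0.0385 -0.15 [536.3 236.3]
base top centre [0.53664135 0.2562599  0.126     ] (array([0.53683798, 0.25656551, 0.12439985]), np.float64(6.590970207071418e-05))
farL (array([0.51296844, 0.26538057, 0.11781927]), np.float64(0.0673117143407174))
nearR (array([0.57034516, 0.239776  , 0.12785707]), np.float64(0.06563915095279589))
farR (array([0.48739057, 0.25298116, 0.11201527]), np.float64(0.002165391954749758))
nearL (array([0.56866607, 0.23238899, 0.15828707]), np.float64(0.05795722339422656))
pan [0.53746768 0.25583713 0.085     ]
```

Call:
drive_tool --steps '[72, 12, -34, 0, 0.9, 72, 12, -34, 0, 0.9, 72, 12, -34, 0, 0.9, 72, 12, -34, 0, 0.9, 72, 12, -34, 0, 0.6]' --grip_force 25

```text
clock: 0.52
position: [0.3017, 0.4046, 0.2451]
tool_rot: [-1.571, 0.0, 1.248]
force: [1.2, 0.4, 0.4]
grip_width: 0.0721
```

Call:
drive_tool --steps '[72, 12, -34, 0, 0, 72, 12, -34, 0, 0, 72, 12, -34, 0, 0, 72, 12, -34, 0, 0, 72, 12, -34, 0, 0]'

```text
clock: 0.93
position: [0.3617, 0.2347, 0.2453]
tool_rot: [-1.571, 0.0, 1.247]
force: [1.8, -0.0, 0.1]
grip_width: 0.0723
```

Call:
drive_tool --steps '[72, 12, -34, 0, 0, 72, 12, -34, 0, 0, 72, 12, -34, 0, 0, 72, 12, -34, 0, 0, 72, 12, -34, 0, 0]'

```text
clock: 1.35
position: [0.4217, 0.0647, 0.2454]
tool_rot: [-1.571, -0.0, 1.247]
force: [1.2, 1.3, 0.4]
grip_width: 0.0724
```

Call:
drive_tool --steps '[72, 12, -34, 0, 0, 72, 12, -34, 0, 0, 72, 12, -34, 0, 0, 72, 12, -34, 0, 0, 72, 12, -34, 0, 0]'

```text
clock: 1.77
position: [0.4817, -0.1054, 0.2452]
tool_rot: [-1.571, 0.0, 1.247]
force: [1.7, 1.5, -0.1]
grip_width: 0.0722
```

Call:
drive_tool --steps '[72, 12, -34, -15, 0, 72, 12, -34, -15, 0, 72, 12, -34, -15, 0, 72, 12, -34, -15, 0, 72, 12, -34, -15, 0]'

```text
clock: 2.18
position: [0.5417, -0.2753, 0.1691]
tool_rot: [-1.57, -0.0, 1.247]
force: [0.5, 0.0, 0.7]
grip_width: 0.0718
```

Call:
drive_tool --steps '[72, -1, 2, -20, 0, 72, 0, 0, -20, 0, 72, 0, 0, -20, 0, 72, 0, 0, -12, 0, 72, 0, 0, 0, 0]'

```text
clock: 2.6
position: [0.5394, -0.2709, 0.0959]
tool_rot: [-1.567, -0.0, 1.247]
force: [-0.2, 0.7, 0.4]
grip_width: 0.0722
```

```bash
python3 - <<'E'
from h import *
s=snap('scene','s1')['frame'][:,:,::-1];t=snap('top','t1')['frame'][:,:,::-1]
c=lambda im,x,y,w,h:cv2.convertScaleAbs(cv2.resize(im[y:y+h,x:x+w],(400,300),interpolation=cv2.INTER_CUBIC),alpha=1.6)
cv2.imwrite('pics/c1.png',np.hstack([c(t,440,210,100,75),c(s,110,260,100,75)]))
E
```

```text
(no output)
```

View pics/c1.png

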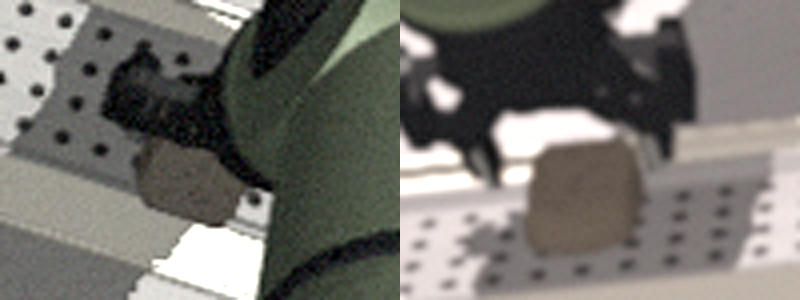

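Call:
drive_tool --steps '[72, 1, 4, -10, 0, 72, 0, 0, -10, 0, 72, 0, 0, -5, 0, 72, 0, 0, -4, 0, 72, 0, 0, 0, 0]'

```text
clock: 3.12
position: [0.5412, -0.2674, 0.0685]
tool_rot: [-1.57, 0.0, 1.247]
force: [-0.8, 0.1, -0.7]
grip_width: 0.0721
```

Call:
drive_tool --steps '[72, 0, 0, -2, 0, 40, 0, 0, 0, 0, 40, 0, 0, 0, 0, 40, 0, 0, 0, 0, 40, 0, 0, 0, 0]'

```text
clock: 3.53
position: [0.5415, -0.2688, 0.0679]
tool_rot: [-1.572, 0.001, 1.246]
force: [-2.9, -4.1, 3.8]
grip_width: 0.0531
```

Call:
drive_tool --steps '[40, 0, 0, 0, 0, 40, 0, 0, 0, 0, 40, 0, 0, 0, 0, 40, 0, 0, 2, 0, 40, 0, 0, 3, 0]'

```text
clock: 3.95
position: [0.5414, -0.2674, 0.0723]
tool_rot: [-1.57, -0.0, 1.247]
force: [0.7, -0.1, -2.9]
grip_width: 0.0536
```

Call:
drive_tool --steps '[40, 0, 0, 20, 0, 40, 0, 0, 30, 0, 40, 0, 0, 30, 0, 40, 0, 0, 30, 0, 40, 0, 0, 28, 0]'

```text
clock: 4.37
position: [0.5414, -0.2673, 0.2122]
tool_rot: [-1.571, -0.0, 1.247]
force: [0.4, -0.3, -3.1]
grip_width: 0.0532
```

Call:
drive_tool --steps '[40, 0, 15, 0, -1, 40, -1, 25, 0, -1, 40, -1, 30, 0, -1, 40, -1, 30, 0, -1, 40, -1, 30, 0, -1]'

```text
clock: 4.78
position: [0.5372, -0.1361, 0.2105]
tool_rot: [-1.571, -0.0, 1.159]
force: [0.8, 1.2, -2.7]
grip_width: 0.0531
```

Call:
drive_tool --steps '[40, -1, 30, 0, -1, 40, -1, 30, 0, -1, 40, -1, 30, 0, -1, 40, -1, 30, 0, -1, 40, -1, 30, 0, -1]'

```text
clock: 5.2
position: [0.5321, 0.0141, 0.2106]
tool_rot: [-1.571, -0.0, 1.072]
force: [0.4, 0.4, -3.1]
grip_width: 0.0531
```

Call:
drive_tool --steps '[40, -1, 30, 0, 0, 40, -1, 30, 0, 0, 40, -1, 30, 0, 0, 40, -1, 30, 0, 0, 40, -1, 30, 0, 0]'

```text
clock: 5.62
position: [0.5271, 0.1641, 0.2106]
tool_rot: [-1.571, -0.0, 1.073]
force: [1.6, 0.3, -2.4]
grip_width: 0.0533
```

Call:
drive_tool --steps '[40, 0, 30, 0, 0, 40, 0, 30, 0, 0, 40, 0, 24, 0, 0, 40, 0, 15, 0, 0, 40, 0, 0, 0, 0]'

```text
clock: 6.03
position: [0.5267, 0.265, 0.2101]
tool_rot: [-1.57, -0.001, 1.077]
force: [-1.0, -0.7, -2.6]
grip_width: 0.0532
```

```bash
python3 - <<'E'
from h import *
s=snap('scene','s2')['frame'][:,:,::-1];t=snap('top','t2')['frame'][:,:,::-1]
c=lambda im,x,y,w,h:cv2.convertScaleAbs(cv2.resize(im[y:y+h,x:x+w],(400,300),interpolation=cv2.INTER_CUBIC),alpha=1.6)
cv2.imwrite('pics/c2.png',np.hstack([c(t,175,190,120,90),c(s,330,130,120,90)]))
print(monitor.observe()['force'])
E
```

```text
[-0.0339789  -0.60573634 -2.4844623 ]
```

View pics/c2.png

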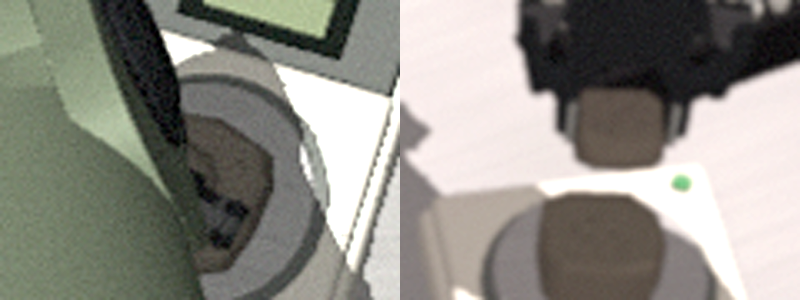

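Call:
drive_tool --steps '[40, 0, -3, -12, 0, 40, 0, 0, -14, 0, 40, 0, 0, -10, 0, 40, 0, 0, -6, 0, 40, 0, 0, 0, 0]'

```text
clock: 6.55
position: [0.5272, 0.2575, 0.1672]
tool_rot: [-1.57, 0.002, 1.072]
force: [0.2, 0.2, -3.2]
grip_width: 0.053
```

Call:
drive_tool --steps '[40, 0, 0, -1.5, 0, 40, 0, 0, -1.5, 0, 40, 0, 0, -1.5, 0, 40, 0, 0, -1.5, 0, 40, 0, 0, 0, 0]'

```text
clock: 6.97
position: [0.5275, 0.2584, 0.1622]
tool_rot: [-1.571, -0.0, 1.073]
force: [-0.1, -0.6, -3.2]
grip_width: 0.0533
```

Call:
drive_tool --steps '[40, 0, 3.5, 0, 0, 40, 0, 0, -1.5, 0, 40, 0, 0, -1.5, 0, 40, 0, 0, -1.5, 0, 40, 0, 0, 0, 0]'

```text
clock: 7.38
position: [0.5274, 0.2618, 0.1574]
tool_rot: [-1.571, 0.0, 1.073]
force: [-0.0, -0.3, -2.2]
grip_width: 0.0531
```

Call:
drive_tool --steps '[40, 0, 0, -1, 0, 40, 0, 0, -1, 0, 40, 0, 0, -1, 0, 40, 0, 0, 0, 0, 40, 0, 0, 0, 0]'

```text
clock: 7.8
position: [0.528, 0.2617, 0.1554]
tool_rot: [-1.571, -0.001, 1.072]
force: [-0.7, -2.9, 7.5]
grip_width: 0.0532
```

Call:
drive_tool --steps '[40, 1.8, -1, -0.8, 0, 40, 1.8, -1, -1, 0, 40, 0, 0, 0, 0, 40, 0, 0, 0, 0, 40, 0, 0, 0, 0]'

```text
clock: 8.22
position: [0.5312, 0.26, 0.1534]
tool_rot: [-1.571, -0.0, 1.073]
force: [-3.3, -1.0, 5.2]
grip_width: 0.0531
```

Call:
drive_tool --steps '[40, 1.8, -1, -1.3, 0, 40, 1.8, -1, -1.6, 0, 40, 0, 0, 0, 0, 40, 0, 0, 0, 0, 40, 0, 0, 0, 0]'

```text
clock: 8.63
position: [0.5349, 0.2579, 0.1504]
tool_rot: [-1.571, -0.0, 1.073]
force: [-1.1, -0.8, 4.7]
grip_width: 0.0534
```

```bash
python3 - <<'E'
from h import *
s=snap('scene','s3')['frame'][:,:,::-1]
print(monitor.observe()['force'],monitor.observe()['moment'])
cv2.imwrite('pics/c3.png',cv2.convertScaleAbs(cv2.resize(s[140:230,330:450],(640,480),interpolation=cv2.INTER_CUBIC),alpha=1.8))
E
```

```text
[-1.3209703  -1.59195805  6.14704029] [-0.16305661  0.36683336 -0.00417445]
```

View pics/c3.png

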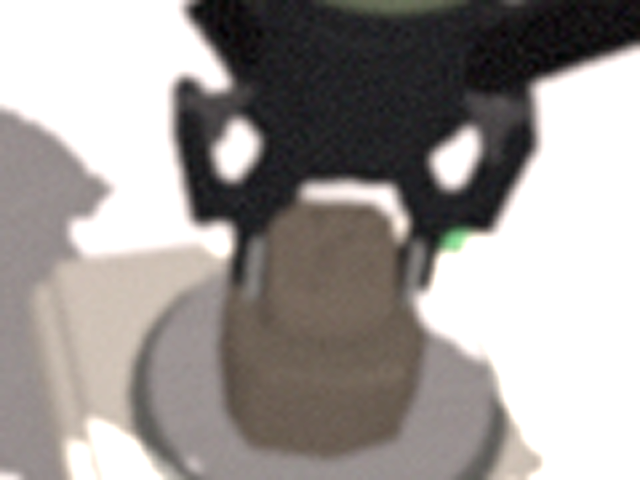

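Call:
drive_tool --steps '[40, 0.8, -0.4, -1, 0, 40, 0.4, -0.2, -0.8, 0, 40, 0, 0, 0, 0, 40, 0, 0, 0, 0, 40, 0, 0, 0, 0]'

```text
clock: 9.1
position: [0.5364, 0.2571, 0.1488]
tool_rot: [-1.572, -0.001, 1.072]
force: [-1.4, -2.8, 8.6]
grip_width: 0.0535
```

Call:
drive_tool --steps '[40, 0.3, -0.2, -0.8, 0, 40, 0.3, -0.2, -0.7, 0, 40, 0, 0, 0, 0, 40, 0, 0, 0, 0, 40, 0, 0, 0, 0]'

```text
clock: 9.52
position: [0.5367, 0.2569, 0.1484]
tool_rot: [-1.571, -0.001, 1.073]
force: [-9.5, -4.5, 30.4]
grip_width: 0.0533
```

Call:
drive_tool --steps '[40, -0.2, 0.1, 0.8, 0, 40, 0, 0, 0.3, 0, 40, 0, 0, 0, 0, 40, 0, 0, 0, 0, 40, 0, 0, 0, 0]'

```text
clock: 9.93
position: [0.5367, 0.2569, 0.1485]
tool_rot: [-1.571, -0.001, 1.072]
force: [-1.9, -2.4, 11.1]
grip_width: 0.0529
```

Call:
drive_tool --steps '[40, 0, 0, 0.4, 0, 54, 0, 0, 0, 0, 56, 0, 0, 0, 0, 58, 0, 0, 0, 0, 62, 0, 0, 0, 0]'

```text
clock: 10.35
position: [0.5363, 0.257, 0.1482]
tool_rot: [-1.571, 0.0, 1.073]
force: [0.0, 0.6, 0.6]
grip_width: 0.0618
```

Call:
drive_tool --steps '[68, 0, 0, 0, 0, 72, 0, 0, 0, 0, 72, 0, 0, 0, 0, 72, 0, 0, 5, 0, 72, 0, 0, 10, 0]'

```text
clock: 10.77
position: [0.5359, 0.2568, 0.163]
tool_rot: [-1.57, 0.001, 1.073]
force: [-0.7, -0.5, -0.6]
grip_width: 0.0719
```

Call:
drive_tool --steps '[72, 0, 0, 20, 0, 72, 0, 0, 30, 0, 72, 0, -10, 20, 0, 72, 5, -30, 0, 1, 72, 5, -40, 0, 2]'

```text
clock: 11.18
position: [0.5466, 0.1791, 0.2354]
tool_rot: [-1.572, -0.003, 1.13]
force: [1.0, -0.6, -0.8]
grip_width: 0.0721
```

Call:
drive_tool --steps '[72, 5, -40, 0, 2, 72, 5, -40, 0, 2, 72, 5, -40, 0, 2, 72, 5, -40, 0, 1, 72, 5, -40, 0, 0]'

```text
clock: 11.6
position: [0.5714, -0.025, 0.2345]
tool_rot: [-1.572, -0.001, 1.249]
force: [0.7, -0.3, 0.7]
grip_width: 0.0719
```

```bash
python3 - <<'E'
from h import *
s=snap('scene','s4')['frame'][:,:,::-1];t=snap('top','t4')['frame'][:,:,::-1]
c=lambda im,x,y,w,h:cv2.convertScaleAbs(cv2.resize(im[y:y+h,x:x+w],(400,300),interpolation=cv2.INTER_CUBIC),alpha=1.7)
cv2.imwrite('pics/c4.png',np.hstack([c(t,185,200,100,75),c(s,340,155,100,75)]))
print(monitor.observe()['position'])
E
```

```text
[ 0.57152845 -0.0304615   0.23466023]
```

View pics/c4.png

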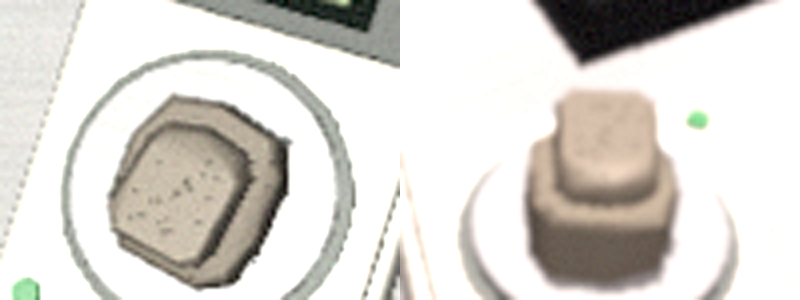

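Call:
drive_tool --steps '[56, 5, -30, -10, 0, 56, 5, -30, -25, 0, 56, 4, -25, -30, 0, 56, 3, -14, -30, 0, 56, 0, 0, -19, 0]'

```text
clock: 12.12
position: [0.5877, -0.1258, 0.1177]
tool_rot: [-1.57, 0.002, 1.243]
force: [0.2, 1.2, -0.7]
grip_width: 0.0561
```

Call:
drive_tool --steps '[56, 0, 0, -15, 0, 56, 0, 0, -8, 0, 56, 0, 0, 0, 0, 56, 0, 0, 0, 0, 56, 0, 0, 0, 0]'

```text
clock: 12.53
position: [0.589, -0.1219, 0.0976]
tool_rot: [-1.572, -0.0, 1.248]
force: [0.1, -0.1, 0.4]
grip_width: 0.0561
```

```bash
python3 - <<'E'
from h import *
s=snap('scene','s5')['frame'][:,:,::-1];t=snap('top','t5')['frame'][:,:,::-1]
c=lambda im,x,y,w,h:cv2.convertScaleAbs(cv2.resize(im[y:y+h,x:x+w],(400,300),interpolation=cv2.INTER_CUBIC),alpha=1.7)
cv2.imwrite('pics/c5.png',np.hstack([c(t,375,185,80,60),c(s,190,260,80,60)]))
o=monitor.observe();print(o['position'],o['force'])
print(onz(t:=load('top0'),229.5,248.2,.154))
E
```

```text
[ 0.58898052 -0.12187298  0.09751653] [0.51351326 0.09518124 0.32769081]
[0.53088678 0.25864548 0.154     ]
```

View pics/c5.png

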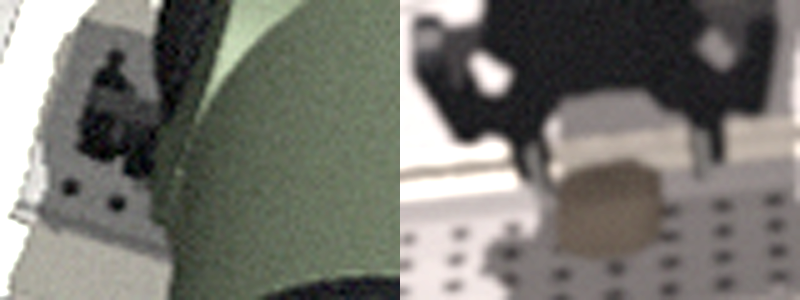

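Call:
drive_tool --steps '[56, -1, -4, -12, 0, 56, 0, 0, -10, 0, 56, 0, 0, -4, 0, 56, 0, 0, 0, 0, 56, 0, 0, 0, 0]'

```text
clock: 13.05
position: [0.5871, -0.1259, 0.0699]
tool_rot: [-1.57, 0.0, 1.247]
force: [0.1, 0.9, -0.1]
grip_width: 0.056
```

Call:
drive_tool --steps '[56, 0, 0, -2, 0, 56, 0, 0, -1, 0, 56, 0, 0, -1, 0, 56, 0, 0, 0, 0, 56, 0, 0, 0, 0]'

```text
clock: 13.47
position: [0.5874, -0.126, 0.0663]
tool_rot: [-1.571, 0.0, 1.247]
force: [0.1, 0.5, -0.5]
grip_width: 0.056
```

Call:
drive_tool --steps '[56, 0, 0, -1, 0, 56, 0, 0, -1, 0, 56, 0, 0, -1, 0, 56, 0, 0, 0, 0, 56, 0, 0, 0, 0]'

```text
clock: 13.88
position: [0.5873, -0.126, 0.0632]
tool_rot: [-1.571, 0.0, 1.247]
force: [0.1, 0.1, 0.1]
grip_width: 0.0561
```

Call:
drive_tool --steps '[50, 0, 0, 0, 0, 46, 0, 0, 0, 0, 44, 0, 0, 0, 0, 30, 0, 0, 0, 0, 30, 0, 0, 0, 0]'

```text
clock: 14.3
position: [0.5874, -0.1262, 0.0635]
tool_rot: [-1.571, 0.0, 1.247]
force: [-3.3, -2.7, 5.9]
grip_width: 0.0412
```

Call:
drive_tool --steps '[30, 0, 0, 5, 0, 30, 0, 0, 20, 0, 30, 0, 0, 25, 0, 30, 0, 0, 25, 0, 30, 0, 0, 10, 0]'

```text
clock: 14.72
position: [0.5884, -0.1261, 0.1515]
tool_rot: [-1.574, -0.001, 1.247]
force: [0.9, 0.0, -0.9]
grip_width: 0.0413
```

Call:
drive_tool --steps '[30, -12, 18, 0, -1, 30, -13, 18, 0, -1, 30, -13, 18, 0, -1, 30, -13, 18, 0, -1, 30, -13, 18, 0, -1]'

```text
clock: 15.13
position: [0.5225, -0.035, 0.1481]
tool_rot: [-1.571, -0.0, 1.159]
force: [1.4, 0.7, -0.7]
grip_width: 0.0414
```

Call:
drive_tool --steps '[30, -13, 18, 0, -1, 30, -13, 18, 0, -1, 30, -13, 18, 0, -1, 30, -13, 18, 0, -1, 30, -13, 18, 0, -1]'

```text
clock: 15.55
position: [0.4575, 0.0549, 0.1482]
tool_rot: [-1.571, -0.0, 1.072]
force: [0.9, -0.8, -0.8]
grip_width: 0.0414
```

Call:
drive_tool --steps '[30, 0, 0, -25, 0, 30, 0, 0, -30, 0, 30, 0, 0, -30, 0, 30, 0, 0, -20, 0, 30, 0, 0, 0, 0]'

```text
clock: 15.97
position: [0.4565, 0.0539, 0.0403]
tool_rot: [-1.567, 0.003, 1.073]
force: [-1.9, -0.1, -0.5]
grip_width: 0.0413
```

Call:
drive_tool --steps '[30, 0, 0, -1.5, 0, 30, 0, 0, -1.5, 0, 30, 0, 0, -1.5, 0, 30, 0, 0, 0, 0, 30, 0, 0, 0, 0]'

```text
clock: 16.38
position: [0.4588, 0.0542, 0.0395]
tool_rot: [-1.572, -0.001, 1.073]
force: [-0.0, -0.2, -0.9]
grip_width: 0.0412
```

Call:
drive_tool --steps '[30, 0, 0, -1.5, 0, 30, 0, 0, -1, 0, 30, 0, 0, -1, 0, 30, 0, 0, 0, 0, 30, 0, 0, 0, 0]'

```text
clock: 16.8
position: [0.4583, 0.054, 0.0352]
tool_rot: [-1.571, 0.0, 1.073]
force: [0.2, 0.1, -0.6]
grip_width: 0.0412
```

Call:
drive_tool --steps '[30, 0, 0, -1.5, 0, 30, 0, 0, -1.5, 0, 30, 0, 0, -1, 0, 30, 0, 0, 0, 0, 30, 0, 0, 0, 0]'

```text
clock: 17.22
position: [0.4583, 0.054, 0.0312]
tool_rot: [-1.571, 0.0, 1.073]
force: [-0.2, 0.2, -0.8]
grip_width: 0.041
```

Call:
drive_tool --steps '[30, 0, 0, -1, 0, 30, 0, 0, -1, 0, 30, 0, 0, -1, 0, 30, 0, 0, 0, 0, 30, 0, 0, 0, 0]'

```text
clock: 17.63
position: [0.4593, 0.0536, 0.0289]
tool_rot: [-1.573, -0.001, 1.072]
force: [1.6, -3.1, 16.2]
grip_width: 0.0411
```

Call:
drive_tool --steps '[30, 2.2, -1.2, -1, 0, 30, 2.2, -1.2, -1.6, 0, 30, 0, 0, 0, 0, 30, 0, 0, 0, 0, 30, 0, 0, 0, 0]'

```text
clock: 18.05
position: [0.463, 0.0515, 0.0259]
tool_rot: [-1.571, -0.0, 1.072]
force: [-0.8, -0.6, 8.5]
grip_width: 0.0415
```

Call:
drive_tool --steps '[30, 2, -1.1, -2, 0, 30, 1.8, -1, -2.2, 0, 30, 0, 0, 0, 0, 30, 0, 0, 0, 0, 30, 0, 0, 0, 0]'

```text
clock: 18.47
position: [0.4668, 0.0494, 0.0217]
tool_rot: [-1.571, -0.0, 1.073]
force: [-0.3, -1.1, 6.6]
grip_width: 0.0413
```

Call:
drive_tool --steps '[30, 0.9, -0.5, -1.4, 0, 30, 0.7, -0.4, -1.4, 0, 30, 0, 0, 0, 0, 30, 0, 0, 0, 0, 30, 0, 0, 0, 0]'

```text
clock: 18.88
position: [0.4687, 0.0485, 0.019]
tool_rot: [-1.572, -0.001, 1.072]
force: [0.7, -2.0, 7.6]
grip_width: 0.0414
```

Call:
drive_tool --steps '[30, 0.3, -0.2, -0.8, 0, 30, 0.3, -0.2, -0.7, 0, 30, 0, 0, 0, 0, 30, 0, 0, 0, 0, 30, 0, 0, 0, 0]'

```text
clock: 19.3
position: [0.4694, 0.048, 0.0176]
tool_rot: [-1.572, -0.001, 1.072]
force: [1.5, -1.4, 11.4]
grip_width: 0.0407
```

Call:
drive_tool --steps '[30, 0.2, -0.1, -0.8, 0, 30, 0.2, -0.1, -0.7, 0, 30, 0, 0, 0, 0, 30, 0, 0, 0, 0, 30, 0, 0, 0, 0]'

```text
clock: 19.72
position: [0.4701, 0.0477, 0.0162]
tool_rot: [-1.573, -0.001, 1.072]
force: [2.2, -1.9, 11.2]
grip_width: 0.0414
```

```bash
python3 - <<'E'
from h import *
s=snap('scene','s6')['frame'][:,:,::-1]
c=lambda im,x,y,w,h:cv2.convertScaleAbs(cv2.resize(im[y:y+h,x:x+w],(600,450),interpolation=cv2.INTER_CUBIC),alpha=1.7)
p=proj(load('s6'),monitor.observe()['position']);print(p)
x,y=int(p[0]-40),int(p[1]-35)
cv2.imwrite('pics/c6.png',c(s,x,y,80,60));print(x,y)
E
```

```text
[289.08792427 241.05561441]
249 206
```

View pics/c6.png

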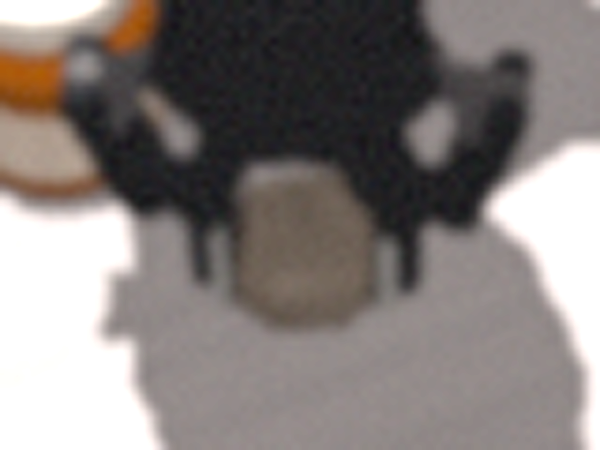

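Call:
drive_tool --steps '[30, 0, 0, -0.8, 0, 30, 0, 0, -0.6, 0, 30, 0, 0, 0, 0, 30, 0, 0, 0, 0, 30, 0, 0, 0, 0]'

```text
clock: 20.18
position: [0.4704, 0.0476, 0.0154]
tool_rot: [-1.573, -0.001, 1.072]
force: [-1.2, -3.8, 30.5]
grip_width: 0.0412
```

Call:
drive_tool --steps '[30, 0, 0, 1.3, 0, 44, 0, 0, 0, 0, 48, 0, 0, 0, 0, 48, 0, 0, 0, 0, 48, 0, 0, 0, 0]'

```text
clock: 20.6
position: [0.4691, 0.0481, 0.0154]
tool_rot: [-1.571, 0.0, 1.073]
force: [-0.4, 0.3, -0.5]
grip_width: 0.0481
```

Call:
drive_tool --steps '[44, 0, 0, 0, 0, 30, 0, 0, 0, 0, 30, 0, 0, 0, 0, 30, 0, 0, 0, 0, 30, 0, 0, 0, 0]'

```text
clock: 21.02
position: [0.4691, 0.048, 0.0156]
tool_rot: [-1.571, 0.0, 1.073]
force: [-1.8, -0.3, 3.7]
grip_width: 0.0415
```

Call:
drive_tool --steps '[30, 0, 0, 5, 0, 30, 0, 0, 20, 0, 30, 0, 0, 35, 0, 30, 0, 0, 35, 0, 30, 0, 0, 35, 0]'

```text
clock: 21.43
position: [0.4687, 0.0477, 0.1472]
tool_rot: [-1.57, 0.001, 1.072]
force: [0.3, 0.5, -0.4]
grip_width: 0.0411
```

Call:
drive_tool --steps '[30, 0, 0, 30, 0, 30, 0, 5, 20, 0, 30, 4, 15, 3, 0, 30, 8, 25, 0, 0, 30, 8, 25, 0, 0]'

```text
clock: 21.85
position: [0.4894, 0.1186, 0.1997]
tool_rot: [-1.572, -0.001, 1.071]
force: [0.3, 0.6, -0.8]
grip_width: 0.0413
```

Call:
drive_tool --steps '[30, 8, 25, 0, 0, 30, 8, 25, 0, 0, 30, 8, 25, 0, 0, 30, 8, 25, 0, 0, 30, 6, 20, 0, 0]'

```text
clock: 22.27
position: [0.5273, 0.24, 0.1988]
tool_rot: [-1.571, -0.0, 1.074]
force: [0.3, -0.5, -0.4]
grip_width: 0.0415
```

Call:
drive_tool --steps '[30, 6, 15, 0, 0, 30, 2, 5, 0, 0, 30, 0, 0, 0, 0, 30, 0, 0, 0, 0, 30, 0, 0, 0, 0]'

```text
clock: 22.68
position: [0.535, 0.2567, 0.1987]
tool_rot: [-1.571, 0.001, 1.071]
force: [-0.6, 0.1, -1.6]
grip_width: 0.0414
```

Call:
drive_tool --steps '[30, -0.5, 1, -10, 0, 30, 0, 0, -8, 0, 30, 0, 0, -5, 0, 30, 0, 0, 0, 0, 30, 0, 0, 0, 0]'

```text
clock: 23.1
position: [0.5345, 0.2587, 0.1751]
tool_rot: [-1.57, 0.001, 1.072]
force: [-0.5, -0.5, -0.1]
grip_width: 0.0412
```

```bash
python3 - <<'E'
from h import *
s=snap('scene','s7')['frame'][:,:,::-1]
cv2.imwrite('pics/c7.png',cv2.convertScaleAbs(cv2.resize(s[130:220,330:450],(640,480),interpolation=cv2.INTER_CUBIC),alpha=1.8))
print(monitor.observe()['position'])
E
```

```text
[0.53470353 0.25883705 0.17549043]
```

View pics/c7.png

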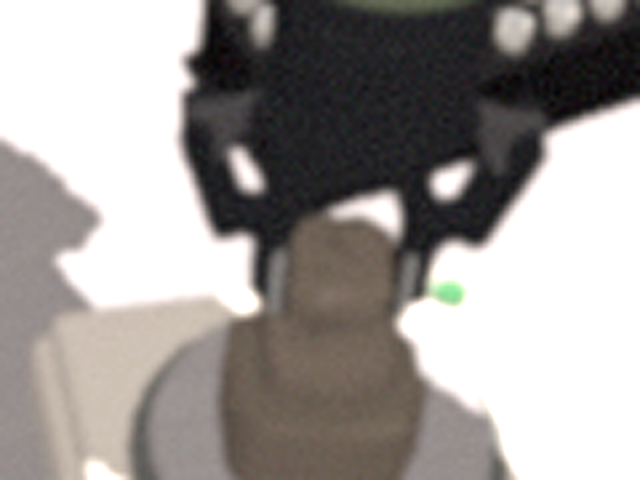

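Small rock is held level and is centred above the wedge. Lowering in small steps.

Call:
drive_tool --steps '[30, 0, 0, -1.5, 0, 30, 0, 0, -1.5, 0, 30, 0, 0, -1, 0, 30, 0, 0, 0, 0, 30, 0, 0, 0, 0]'

```text
clock: 23.57
position: [0.5347, 0.259, 0.1716]
tool_rot: [-1.571, 0.0, 1.073]
force: [0.3, 0.4, -0.7]
grip_width: 0.0411
```

Call:
drive_tool --steps '[30, 0, 0, -0.7, 0, 30, 0, 0, -0.7, 0, 30, 0, 0, -0.6, 0, 30, 0, 0, 0, 0, 30, 0, 0, 0, 0]'

```text
clock: 23.98
position: [0.5346, 0.259, 0.1696]
tool_rot: [-1.571, 0.0, 1.073]
force: [0.0, 0.1, -1.1]
grip_width: 0.0418
```

Call:
drive_tool --steps '[30, 0, 0, -0.6, 0, 30, 0, 0, -0.6, 0, 30, 0, 0, 0, 0, 30, 0, 0, 0, 0, 30, 0, 0, 0, 0]'

```text
clock: 24.4
position: [0.5347, 0.259, 0.1684]
tool_rot: [-1.571, -0.0, 1.073]
force: [-0.4, -0.2, -0.2]
grip_width: 0.0413
```

Call:
drive_tool --steps '[30, 0, 0, -0.6, 0, 30, 0, 0, -0.5, 0, 30, 0, 0, 0, 0, 30, 0, 0, 0, 0, 30, 0, 0, 0, 0]'

```text
clock: 24.82
position: [0.5348, 0.2591, 0.1683]
tool_rot: [-1.571, -0.001, 1.073]
force: [-5.1, -2.8, 15.2]
grip_width: 0.0415
```

Call:
drive_tool --steps '[30, 0, 0, 0.5, 0, 30, 0, 0, 0, 0, 42, 0, 0, 0, 0, 44, 0, 0, 0, 0, 46, 0, 0, 0, 0]'

```text
clock: 25.23
position: [0.5346, 0.259, 0.1677]
tool_rot: [-1.571, 0.0, 1.073]
force: [-0.3, -0.5, 1.1]
grip_width: 0.0461
```

Call:
drive_tool --steps '[50, 0, 0, 0, 0, 56, 0, 0, 0, 0, 60, 0, 0, 0, 0, 60, 0, 0, 4, 0, 60, 0, 0, 8, 0]'

```text
clock: 25.65
position: [0.5343, 0.2588, 0.1795]
tool_rot: [-1.57, 0.001, 1.073]
force: [0.9, -0.4, -0.1]
grip_width: 0.06
```

Call:
drive_tool --steps '[60, 0, 0, 20, 0, 60, 0, 0, 30, 0, 60, 0, 0, 20, 0, 60, 0, -25, 0, 0, 60, 0, -35, 0, 0]'

```text
clock: 26.07
position: [0.5348, 0.2013, 0.2515]
tool_rot: [-1.572, -0.003, 1.077]
force: [0.8, -0.7, -0.6]
grip_width: 0.0599
```

Call:
drive_tool --steps '[60, 0, -35, 0, 0, 60, 0, -35, 0, 0, 60, 0, -35, 0, 0, 60, 0, -35, 0, 0, 60, 0, -20, 0, 0]'

```text
clock: 26.48
position: [0.5345, 0.035, 0.2509]
tool_rot: [-1.572, 0.0, 1.07]
force: [0.8, -0.6, 0.7]
grip_width: 0.06
```

```bash
python3 - <<'E'
from h import *
s=snap('scene','s8')['frame'][:,:,::-1];t=snap('top','t8')['frame'][:,:,::-1]
c=lambda im,x,y,w,h:cv2.convertScaleAbs(cv2.resize(im[y:y+h,x:x+w],(400,300),interpolation=cv2.INTER_CUBIC),alpha=1.7)
cv2.imwrite('pics/c8.png',np.hstack([c(t,185,200,100,75),c(s,340,150,100,75)]))
E
```

```text
(no output)
```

View pics/c8.png

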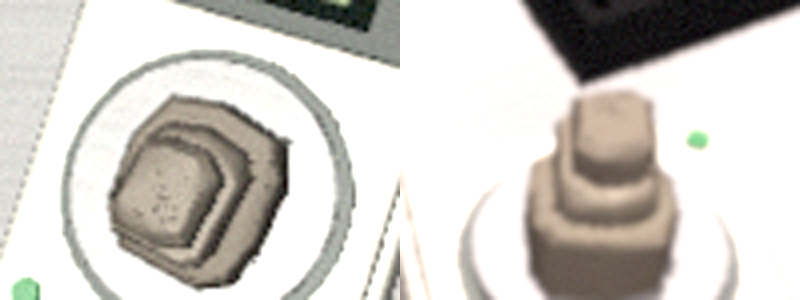

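```bash
python3 -c "
from h import *
a=load('t8')['frame'].astype(int);b=load('top0')['frame'].astype(int)
for n,(x,y,w,h) in dict(rack=(90,320,110,65),spatula=(410,300,100,42)).items(): print(n,abs(a-b)[y:y+h,x:x+w].mean())
print(workorder.job_done())"
```

```text
rack 20.85109557109557
spatula 11.171746031746032
the job is handed in; nothing more can be done
None
```

The pile is stacked on the pan and I handed the job in at about 26.5 s; `job_done` gave no verdict.

- **Wedge:** I took it off the drainer and set its low edge on the big piece. I then pivoted it in the fingers until its underside lay flat, and let go. Force peaked at about 30 N.
- **Small piece:** I pivoted it level on the bench, gripped it again, and lowered it onto the wedge. It touched at about 15 N, I eased off, and then released it.

**Last checks:** the final top and scene pictures show all three pieces stacked in line with the small one level. The gripper was clear and the tool force was near zero.

**Not settled:** I compared the rack and spatula areas of the first and last top pictures, and both differed (mean 21 and 11 grey levels). I didn't separate real movement from the arm and its shadow passing over those areas, and I didn't compare the jar at all. No planned move came near any of the three, and I saw no unexpected contact forces.

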